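# Fasten the access cover with its second quarter-turn stud

### The arm

A 6-joint arm with a two-finger parallel gripper is mounted at the origin on a cart in front of the work surface, level with it; the furniture and walls round the work are solid. World frame = base frame: x ahead of the robot, y to its left, z up, the work surface at z = 0. Lengths are in m, angles in degrees, forces in N, time in s.
With the tool pointing down it reaches from about 0.35 to 0.875 m from the base axis. Payload 4.2 kg.
Tool frame: the origin (TCP) lies midway between the tips of the shut fingers; the grasp point (between the pads) lies 19 mm behind it (r.grasp_offset is the distance from the TCP to the grasp point, in m); z points along the fingers, y is the direction in which the jaws open and shut (so a half turn about z gives the same grasp; the last joint's range is limited). The gripper opens to 87 mm and grips with 3 to 60 N. Pads are 19 mm wide; open, the fingers measure 117 mm over their backs; the gripper's body (75 mm by 190 mm) begins 51 mm behind the grasp point.
Start: joints at [79.676, 22.042, 0.453, 0, -68.411, -14.817], TCP at [0.265, 0.566, 0.223] pointing down, gripper open.
Joint ranges: [-179.83, 179.83], [-69.29, 118.12], [-61.27, 80.66], [-181.25, 117.63], [-171.15, -9.14], [-177.46, 177.46]. Speed limits (degrees/s): [159.86, 159.86, 180, 180, 180, 180].

### API

Orientations are given as a 3x3 rotation matrix whose columns are the frame's x, y, z axes.
In Python, from station import r gives the robot as it stands.
- The arm moves only by the shell command python3 -m crank 'ROWS'. ROWS is JSON, a list of rows, each a list of 3 entries, a list of its own where there are three numbers: the closure, from -1 (fully open) to 1 (shut), so that 0 is half open, then the shift along the tool's x, y, z as a fraction of full scale, then the turn, a rotation vector about the tool's x, y, z as a fraction of full scale. In form: [[fingers, [dx, dy, dz], [wx, wy, wz]], ...]. A call has 1 to 8 rows; each row shifts and turns the commanded pose from where the row before left it, along the tool's axes as they then stand; what a row does not reach is not made up. Full scale, the value 1, is 100 mm for a shift and 45 degrees for a turn. A row lasts 1/10 s, in which the tool goes at most 50 mm and 8.59 degrees, less where a joint would pass 70% of its speed; a pose out of reach is approached as far as the arm can. A call with a number of a shift or a turn outside -1 to 1 is refused whole. A call with a gripper value outside its range is refused whole. The fingers move at their own pace and stop on an object; the grip force is fixed at half the most. Time passes only in rows, so rows that do not move let the fingers close. It gives the time, the measured TCP pose, the force and the opening at its end, in the units of the state.
- r.sense(): the state, without advancing time (a new reading comes with each control period).
- r.capture(name): name is "side" or "top"; returns a dict with "img" (400x640x3 uint8, blue, green, red), "fx", "fy", "cx", "cy" (pixels), "dist" ([k1, k2, p1, p2, k3] as OpenCV has them; the pictures are not rectified), "R" (3x3) and "t" (3): a world point X has camera coordinates R X + t. Camera axes: x right, y down, z forward; pixel columns grow to the right and rows downward; lengths in m; the calibration is good to about 2 mm. A picture is of the moment at which its call begins. There is no depth.
- r.finish_job(): hands the job in, once; it reports no verdict.
The state is a dict: "time_s": time; "joints": joint angles; "joint_velocities": joint speeds; "effort": joint torques, N m; "tcp_pos": TCP position; "ee_rot": TCP orientation; "wrist_force": force on the tool from outside, world axes, zero at the start; "moment": the same for the moment, N m; "gripper_width": opening from 0.0 (shut) to 1.0 (fully open).
Only numpy, scipy, OpenCV 4.12 (cv2) and the standard library are available. Lean on these libraries where they do the work, as an engineer would, in place of code of your own. Each camera call takes 0.05 s, during which the arm holds its last target.

### The job

The access cover of the grey enclosure is held by only one of its two quarter-turn studs. Take the loose stud out of its holder, put it into the empty slotted socket, press it down gently against the spring (never with more than about 30 N) and turn it a quarter turn clockwise, seen from above, until its cam catches, then let go so that it stays locked like its neighbour. Leave the other things on the bench where they are.

Things in the scene. Friction and masses are not known exactly. Their poses are not given: they have to be found in the camera images.
- stud_wing (a point): Centre of the loose steel stud's wing, an upright plate 36 mm long (its x), 14 mm thick (y), 40 mm high, z up; grasp it across the 14 mm. 20 mm below this point the wing stands on a round collar, 34 mm across, 5 mm thick. The stud is upright in a slot of the holder, collar on the holder's top: lift 40 mm to clear. 0.12 to 0.2 kg.
- stud_bar (a point): Centre of the same stud's cross bar, 40 mm below the wing's centre: 28 mm long along x (as the wing), 8 mm wide, 8 mm high. It crosses a round shaft, 10 mm thick, that runs from the collar to a conical foot, 5 mm across at its end, 15 mm below this point. The collar's underside is 15 mm above this point.
- holder: Fixed aluminium block, 60x112x38 mm, with two slots, 36x16 mm, long along its x; origin at the centre of its underside. The loose stud stands in the slot at y = +27 mm, the other is empty.
- port (a point): Centre of the empty socket in the plane of the cover, 60 mm above the bench; axes as the enclosure's. The socket is a plain steel square of 56 mm. Its top stands 1 to 27 mm above this point: the height differs each time and is not measured, so feel for it. In its top is a slot, 32 mm long (this x), 11.5 mm wide (y), for shaft and bar, either way round.
- neighbour (a point): Wing centre of the stud that is already locked, fixed. Locked: wing along the enclosure's y (play about 7 degrees), collar's underside 5 mm above the socket's top. To lock: the bar turns only while the collar is under 2 mm above the socket's top, clockwise from above, to a stop just past 90 degrees; then let it rise 3 mm or more into its notch.
- enclosure: Grey box with aluminium cover, 114x204x60 mm, fixed; origin under its centre, y along its length, z up; empty socket at y = +55 mm, locked stud at -55 mm, 124 mm high. In the socket a damped spring plunger meets the stud's foot with the collar 9 mm above the socket's top and pushes back 5 N plus 1 N per mm: 12 N where the bar can turn, 14 N where the collar meets the top, a rigid stop.
- loose_hex_key: Bystander: black L-shaped hex key, 34x87x8 mm; origin at the centre of its underside. To be left alone.
- loose_brass_tee: Bystander: brass pipe tee, 24x101x55 mm; origin at the centre of its underside. To be left alone.
- loose_arbor: Bystander: stepped steel arbor standing upright, 43 mm across, 98 mm high; origin at the centre of its underside. To be left alone.
Not all that is in view belongs to the job. What is shaped like the part that bears stud_wing but green or pink is not meant.

How it is judged:
By the outcome, as a careful person would: the job done as asked, in the order asked, and still so for the second after the job is handed in, with the robot touching nothing.
It also fails if it takes over 64 s, if anything falls off the work surface, if the arm or the gripper's body presses on something with over 40 N, if the wrist force passes 120 N, or if a joint passes its speed limit or range.

## Working session

There is one attempt and no reset: what is moved stays moved. The work goes in short steps, Python scripts to look and compute and a shell command to move; the robot and the scene stay as the last step left them, time stands still between calls to the robot, and variables do not carry over. Pictures are saved under pics/ and viewed, and the job is handed in when it is done.

```bash
ls; mkdir -p pics; cat > h.py <<'E'
import numpy as np, cv2
from station import r
def K(c): return np.array([[c['fx'],0,c['cx']],[0,c['fy'],c['cy']],[0,0,1.]])
def ray(c,uv):
    p=cv2.undistortPoints(np.array([[uv]],float),K(c),np.array(c['dist'],float))[0,0]
    R=np.array(c['R']);t=np.array(c['t'])
    return -R.T@t, R.T@np.array([p[0],p[1],1.])
def onz(c,uv,z):
    o,d=ray(c,uv); return o+d*(z-o[2])/d[2]
def proj(c,X):
    R=np.array(c['R']); q,_=cv2.projectPoints(np.array(X,float).reshape(-1,1,3),cv2.Rodrigues(R)[0],np.array(c['t'],float),K(c),np.array(c['dist'],float)); return q[:,0]
def tri(c1,u1,c2,u2):
    o1,d1=ray(c1,u1);o2,d2=ray(c2,u2)
    s=np.linalg.lstsq(np.c_[d1,-d2],o2-o1,rcond=None)[0]
    a=o1+d1*s[0];b=o2+d2*s[1]; return (a+b)/2, np.linalg.norm(a-b)
E
python3 - <<'E'
from h import *
import pickle
d={}
for n in('side','top'):
    c=r.capture(n);d[n]=c;cv2.imwrite(f'pics/{n}0.png',c['img'])
    print(n,c['fx'],c['dist'],-np.array(c['R']).T@c['t'])
pickle.dump(d,open('c0.pkl','wb'))
print(r.sense(), r.grasp_offset)
E
```

```text
pics
side 495.1244394065448 [0.04414166 0.         0.         0.         0.        ] [ 0.38997092 -0.86155761  0.64806716]
top 425.4063679427116 [0.01962526 0.         0.         0.         0.        ] [0.45620936 0.03909102 1.21735737]
{'time_s': 0.1, 'joints': array([ 7.96759802e+01,  2.20858318e+01,  3.88026504e-01, -2.27456236e-02,
       -6.84121150e+01, -1.48168416e+01]), 'joint_velocities': array([-0.0484496 , -0.0069742 ,  0.16563286,  0.15740726,  0.00027132,
        0.10205292]), 'effort': array([-9.73321016e-05, -3.91691029e+01,  1.87935072e+01,  4.23197776e+00,
        1.34559686e-02, -7.61179126e-05]), 'tcp_pos': array([0.26529385, 0.56531019, 0.22158403]), 'ee_rot': array([[ 9.05203877e-01, -4.24976988e-01, -7.06975712e-04],
       [-4.24977555e-01, -9.05202055e-01, -1.82122714e-03],
       [ 1.34023758e-04,  1.94903068e-03, -9.99998092e-01]]), 'wrist_force': array([-0.30937752, -0.69011519, -0.03221133]), 'moment': array([-0.01121953,  0.00793313,  0.02188686]), 'gripper_width': 1.0014458506061825} 0.0187
```

View pics/side0.png

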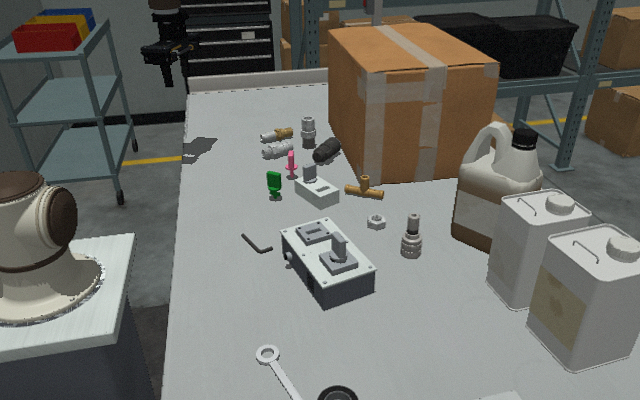

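View pics/top0.png

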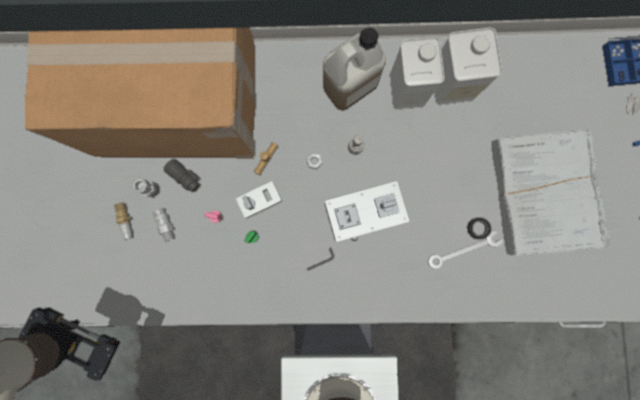

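```bash
python3 - <<'E'
import pickle,cv2
d=pickle.load(open('c0.pkl','rb'))
def crop(n,x,y,w,h,s,f): cv2.imwrite('pics/'+f,cv2.resize(d[n]['img'][y:y+h,x:x+w],None,fx=s,fy=s,interpolation=cv2.INTER_CUBIC))
crop('top',230,175,56,45,14,'t_hold.png')
crop('top',318,175,100,70,8,'t_enc.png')
crop('side',260,150,90,65,8,'s_hold.png')
crop('side',270,210,110,100,6,'s_enc.png')
E
```

```text
(no output)
```

View pics/t_hold.png

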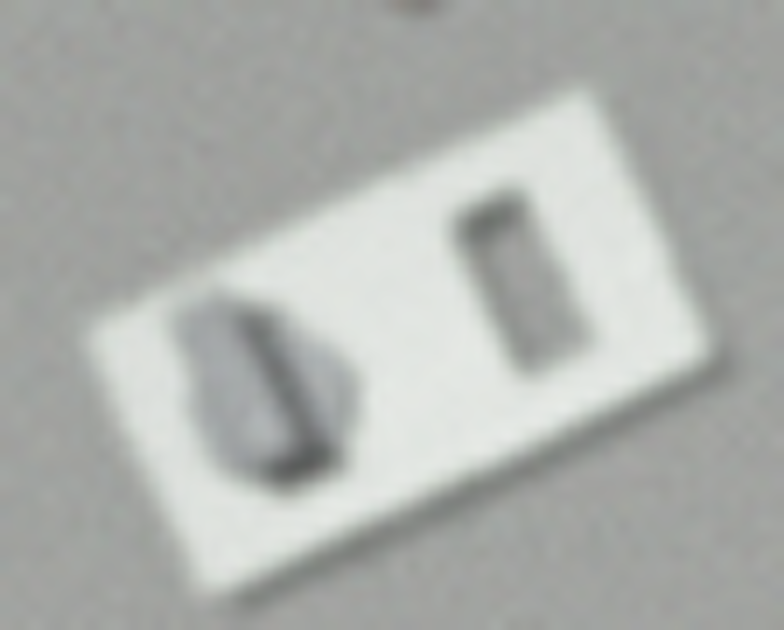

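View pics/t_enc.png

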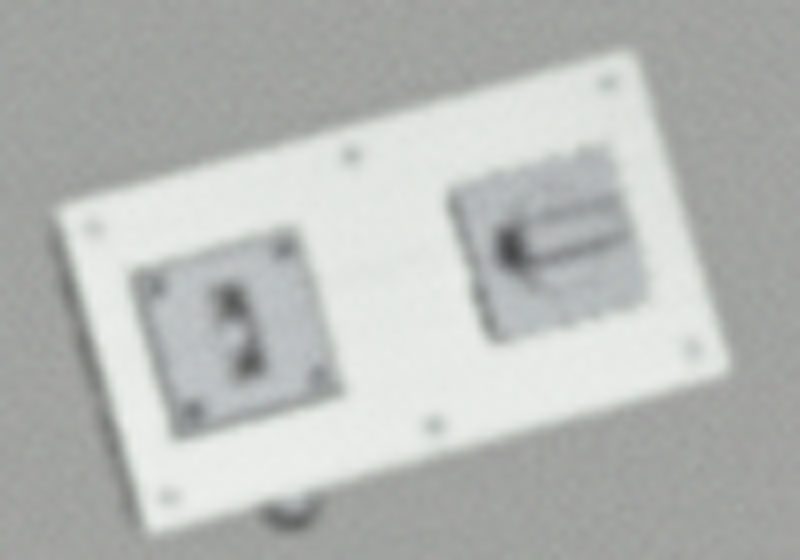

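View pics/s_hold.png

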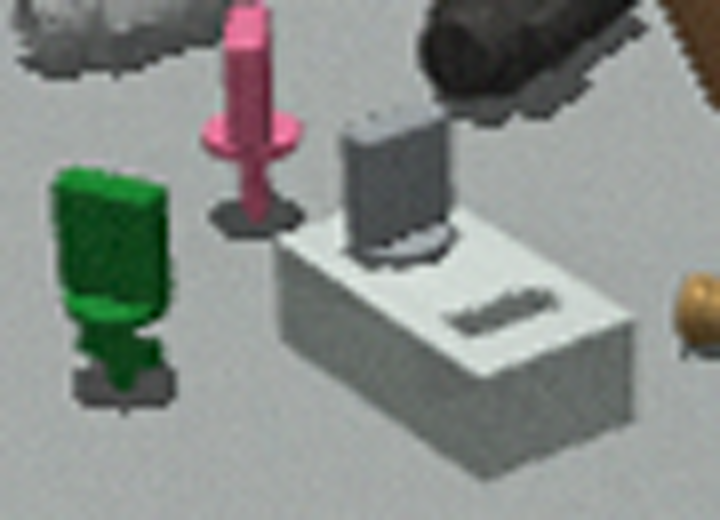

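View pics/s_enc.png

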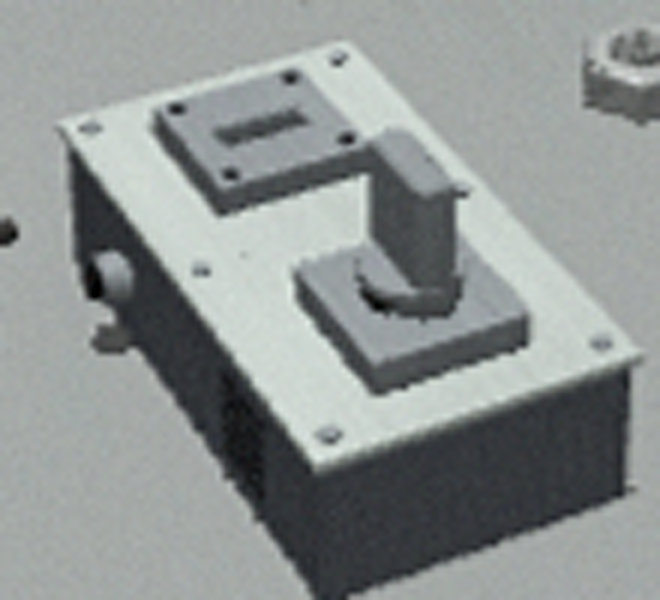

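```bash
cat > fit.py <<'E'
from h import *
import pickle
from scipy.optimize import least_squares
d=pickle.load(open('c0.pkl','rb'))
T,S=d['top'],d['side']
def px(l,s,o): return (np.array(l,float)+.5)/s-.5+np.array(o)
def fit(hx,hy,z,top,side,free=False,sets=None):
    sg=np.array([[1,1],[1,-1],[-1,-1],[-1,1]])*[hx,hy]
    def pts(p,sg,z):
        c,s=np.cos(p[2]),np.sin(p[2]); return np.c_[sg@np.array([[c,s],[-s,c]])+p[:2],np.full(len(sg),z)]
    def f(p,w=(1,1)):
        o=[]
        zz=p[3] if free else z
        if top is not None:o.append(proj(T,pts(p,sg,zz))-top)
        if side is not None:
            k=~np.isnan(side[:,0]); o.append((proj(S,pts(p,sg,zz))-side)[k])
        return np.concatenate(o).ravel()
    x0=[.5,.1,.3]+([z] if free else [])
    return least_squares(f,x0,loss='soft_l1')
n=[np.nan,np.nan]
ht=px([(88,322),(590,85),(715,350),(205,595)],14,(230,175)); hs=px([n,(635,318),(487,378),(275,238)],8,(260,150))
et=px([(55,208),(632,50),(730,372),(148,532)],8,(318,175)); es=px([(345,42),(645,355),(318,468),(62,125)],6,(270,210))
st=px([(132,268),(297,228),(343,390),(178,438)],8,(318,175)); 
st=np.array([st[0],st[1],st[2],st[3]]); ss=px([(300,65),(378,145),(222,192),(152,115)],6,(270,210))
def show(nm,q): print(nm,q.x[:2].round(4),np.degrees(q.x[2]).round(2),q.x[3:].round(4),'res',np.abs(q.fun).max().round(2))
for a,b in((ht,hs),(ht,None),(None,hs)): q=fit(.030,.056,.038,a,b);show('holder',q);
for a,b in((et,es),(et,None),(None,es)): 
    q=fit(.057,.102,.060,a,b);show('enc',q); c,s=np.cos(q.x[2]),np.sin(q.x[2]); print('  port',q.x[:2]+.055*np.array([-s,c]))
for a,b in((st,ss),(None,ss)):
  q=fit(.028,.028,.07,a,b,True);show('sock',q)
q=fit(.030,.056,.038,ht,hs);c,s=np.cos(q.x[2]),np.sin(q.x[2]);w=q.x[:2]+.027*np.array([-s,c]);print('stud',w)
for C,n_,o,sc,f in((T,'top',(230,175),14,'a'),(S,'side',(260,150),8,'b')):
    for z in(.043,.083): 
        P=[[w[0]+c*u-s*v,w[1]+s*u+c*v,z] for u,v in((.018,.007),(.018,-.007),(-.018,-.007),(-.018,.007))]
        print(n_,z,((proj(C,P)-o+.5)*sc-.5).round().tolist())
E
python3 fit.py
```

```text
holder [0.59   0.2173] 24.84 [] res 0.56
holder [0.5904 0.2172] 24.6 [] res 0.33
holder [0.5893 0.2177] 25.63 [] res 0.39
enc [ 0.5496 -0.0822] 14.74 [] res 0.63
  port [ 0.53563985 -0.02897522]
enc [ 0.5499 -0.0819] 14.59 [] res 0.26
  port [ 0.53600847 -0.02865792]
enc [ 0.5494 -0.0826] 14.89 [] res 0.72
  port [ 0.53523168 -0.02943757]
sock [ 0.5357 -0.029 ] 15.08 [0.0684] res 1.08
sock [ 0.5315 -0.0528] 15.88 [0.0849] res 1.0
stud [0.5786335  0.24183456]
top 0.043 [[203.0, 330.0], [266.0, 299.0], [342.0, 461.0], [278.0, 492.0]]
top 0.083 [[164.0, 306.0], [230.0, 275.0], [309.0, 443.0], [242.0, 474.0]]
side 0.043 [[439.0, 208.0], [464.0, 224.0], [372.0, 257.0], [347.0, 240.0]]
side 0.083 [[436.0, 97.0], [462.0, 112.0], [369.0, 144.0], [343.0, 128.0]]
```

```bash
python3 - <<'E'
from fit import *
for n,uv in dict(boxBR=(254,157),boxBL=(105,157),tee=(266,158),green=(251,237),pink=(213,216),arbor=(357,147),bottle=(340,105),key=(320,260),connA=(182,174)).items(): print(n,onz(T,uv,0.0).round(3),onz(T,uv,0.05).round(3))
print('box side bottom',onz(S,(384,183),0).round(3), onz(S,(340,155),0).round(3), tri(T,(236,125),S,(368,72)))
E
```

```text
holder [0.59   0.2173] 24.84 [] res 0.56
holder [0.5904 0.2172] 24.6 [] res 0.33
holder [0.5893 0.2177] 25.63 [] res 0.39
enc [ 0.5496 -0.0822] 14.74 [] res 0.63
  port [ 0.53563985 -0.02897522]
enc [ 0.5499 -0.0819] 14.59 [] res 0.26
  port [ 0.53600847 -0.02865792]
enc [ 0.5494 -0.0826] 14.89 [] res 0.72
  port [ 0.53523168 -0.02943757]
sock [ 0.5357 -0.029 ] 15.08 [0.0684] res 1.08
sock [ 0.5315 -0.0528] 15.88 [0.0849] res 1.0
stud [0.5786335  0.24183456]
top 0.043 [[203.0, 330.0], [266.0, 299.0], [342.0, 461.0], [278.0, 492.0]]
top 0.083 [[164.0, 306.0], [230.0, 275.0], [309.0, 443.0], [242.0, 474.0]]
side 0.043 [[439.0, 208.0], [464.0, 224.0], [372.0, 257.0], [347.0, 240.0]]
side 0.083 [[436.0, 97.0], [462.0, 112.0], [369.0, 144.0], [343.0, 128.0]]
boxBR [0.717 0.235 0.   ] [0.706 0.227 0.05 ]
boxBL [0.725 0.672 0.   ] [0.714 0.646 0.05 ]
tee [0.714 0.2   0.   ] [0.703 0.193 0.05 ]
green [0.485 0.243 0.   ] [0.483 0.235 0.05 ]
pink [0.546 0.353 0.   ] [0.543 0.34  0.05 ]
arbor [ 0.741 -0.066  0.   ] [ 0.729 -0.061  0.05 ]
bottle [ 0.868 -0.019  0.   ] [ 0.851 -0.016  0.05 ]
key [0.417 0.047 0.   ] [0.418 0.047 0.05 ]
connA [0.67  0.445 0.   ] [0.662 0.428 0.05 ]
box side bottom [0.781 0.25  0.   ] [ 0.706  0.446 -0.   ] (array([0.71941319, 0.22411207, 0.31359599]), np.float64(0.004260154607078955))
```

```bash
python3 -m crank '[[-1,[0,0,0],[0,0,-0.185]],[-1,[0,0,0],[0,0,-0.185]],[-1,[0,0,0],[0,0,-0.185]],[-1,[0,0,0],[0,0,-0.185]],[-1,[0,0,0],[0,0,-0.185]],[-1,[0,0,0],[0,0,-0.185]],[-1,[0,0,0],[0,0,0]]]'
cat > to.py <<'E'
from h import *
import sys
# target x y z(TCP) yaw -> tool-frame shift in units of 100mm, rotation /45
def go(x,y,z,yaw):
    s=r.sense();R=np.array(s['ee_rot']);p=np.array(s['tcp_pos'])
    a=np.radians(yaw);c,q=np.cos(a),np.sin(a)
    Rt=np.array([[c,q,0],[q,-c,0],[0,0,-1.]])
    from scipy.spatial.transform import Rotation as Ro
    print('t',s['time_s'],'pos',p.round(4),'yaw',np.degrees(np.arctan2(R[1,0],R[0,0])).round(2),'F',np.round(s['wrist_force'],1),'w',round(s['gripper_width'],3))
    print('shift',(R.T@(np.array([x,y,z])-p)/.1).round(3),'rot',(Ro.from_matrix(R.T@Rt).as_rotvec(degrees=True)/45).round(3))
if __name__=='__main__': go(*map(float,sys.argv[1:5]))
E
python3 to.py .5786 .2418 .2 24.84
```

```text
time_s: 0.8
tcp_pos: [0.2653, 0.5655, 0.222]
ee_rot: [[0.908, 0.419, -0.0], [0.419, -0.908, -0.001], [-0.001, 0.001, -1.0]]
wrist_force: [-0.4, -0.5, -0.9]
gripper_width: 0.998
t 0.8 pos [0.2653 0.5655 0.222 ] yaw 24.79 F [-0.4 -0.5 -0.9] w 0.998
shift [1.487 4.252 0.222] rot [ 0.001  0.001 -0.001]
```

```bash
python3 -m crank '[[-0.5,[0.1,0.3,0],[0,0,0]],[-0.5,[0.14,0.4,0],[0,0,0]],[-0.5,[0.14,0.4,0],[0,0,0]],[-0.5,[0.14,0.4,0],[0,0,0]],[-0.5,[0.14,0.4,0],[0,0,0]],[-0.5,[0.14,0.4,0],[0,0,0]],[-0.5,[0.14,0.4,0],[0,0,0]],[-0.5,[0.14,0.4,0],[0,0,0]]]'
python3 -m crank '[[-0.5,[0.14,0.4,0],[0,0,0]],[-0.5,[0.14,0.4,0],[0,0,0]],[-0.5,[0.13,0.35,0],[0,0,0]],[-0.5,[0,0,0],[0,0,0]],[-0.5,[0,0,0],[0,0,0]],[-0.5,[0,0,0],[0,0,0]]]'
python3 to.py .5786 .2418 .2 24.84
python3 - <<'E'
from h import *
for n in('side','top'):
    c=r.capture(n); cv2.imwrite(f'pics/{n}1.png',c['img'])
    print(n,proj(c,r.sense()['tcp_pos']))
E
```

```text
time_s: 1.6
tcp_pos: [0.4945, 0.3282, 0.2224]
ee_rot: [[0.909, 0.416, -0.0], [0.416, -0.909, -0.0], [-0.0, 0.0, -1.0]]
wrist_force: [-0.2, 0.3, -0.0]
gripper_width: 0.75
time_s: 2.2
tcp_pos: [0.5784, 0.2431, 0.2224]
ee_rot: [[0.908, 0.419, -0.001], [0.419, -0.908, -0.0], [-0.001, -0.0, -1.0]]
wrist_force: [0.2, -0.2, 0.0]
gripper_width: 0.75
t 2.2 pos [0.5784 0.2431 0.2224] yaw 24.77 F [ 0.2 -0.2  0. ] w 0.75
shift [-0.004  0.012  0.224] rot [-0.     0.001 -0.002]
side [[308.10701356 111.84422   ]]
top [[235.1877579  195.24225294]]
```

View pics/side1.png

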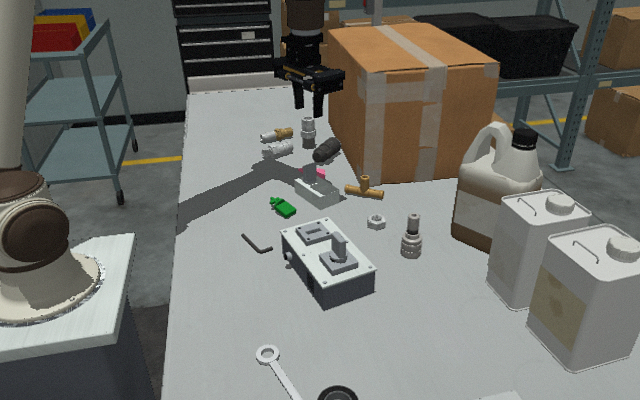

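```bash
python3 - <<'E'
import cv2
s=cv2.imread('pics/side1.png');t=cv2.imread('pics/top1.png')
cv2.imwrite('pics/s1c.png',cv2.resize(s[130:230,250:370],None,fx=6,fy=6,interpolation=cv2.INTER_CUBIC))
cv2.imwrite('pics/t1c.png',cv2.resize(t[140:260,180:320],None,fx=5,fy=5,interpolation=cv2.INTER_CUBIC))
E
```

```text
(no output)
```

View pics/s1c.png

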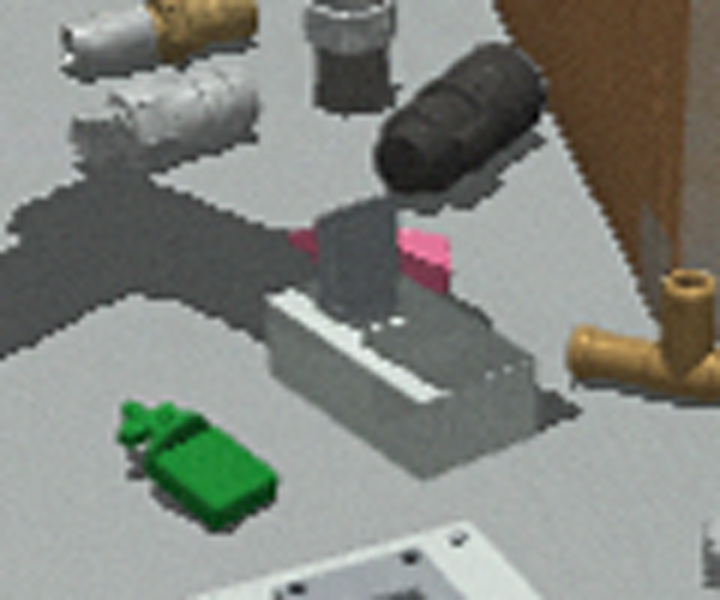

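View pics/t1c.png

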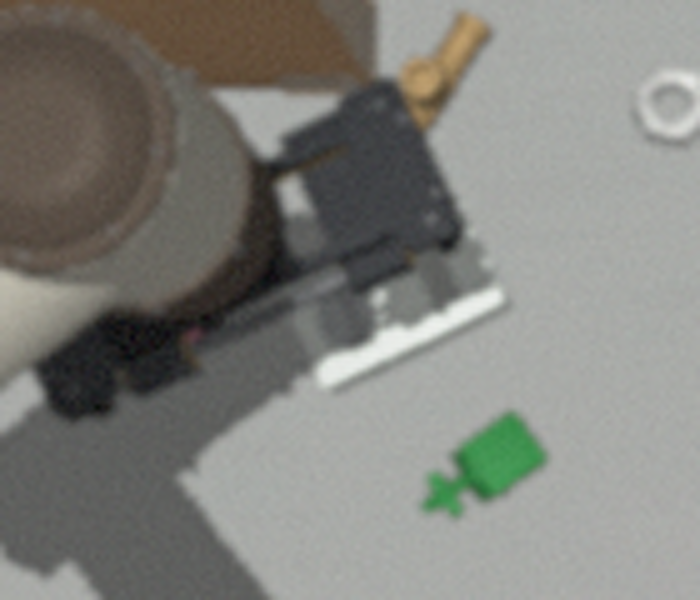

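```bash
python3 -m crank '[[0,[0,0.01,0.2],[0,0,0]],[0,[0,0,0.35],[0,0,0]],[0,[0,0,0.35],[0,0,0]],[0,[0,0,0.3],[0,0,0]],[0,[0,0,0.15],[0,0,0]],[0,[0,0,0],[0,0,0]],[0,[0,0,0],[0,0,0]]]'
python3 to.py .5786 .2418 .0483 24.84
python3 - <<'E'
from h import *
c=r.capture('side'); cv2.imwrite(f'pics/s2.png',cv2.resize(c['img'][110:220,250:370],None,fx=6,fy=6,interpolation=cv2.INTER_CUBIC))
E
```

```text
time_s: 3.0
tcp_pos: [0.5796, 0.2426, 0.0883]
ee_rot: [[0.907, 0.421, 0.001], [0.421, -0.907, 0.0], [0.001, 0.0, -1.0]]
wrist_force: [0.6, 0.0, 1.3]
gripper_width: 0.501
t 3.0 pos [0.5796 0.2426 0.0883] yaw 24.89 F [0.6 0.  1.3] w 0.501
shift [-0.013  0.003  0.4  ] rot [ 0.    -0.001  0.001]
```

View pics/s2.png

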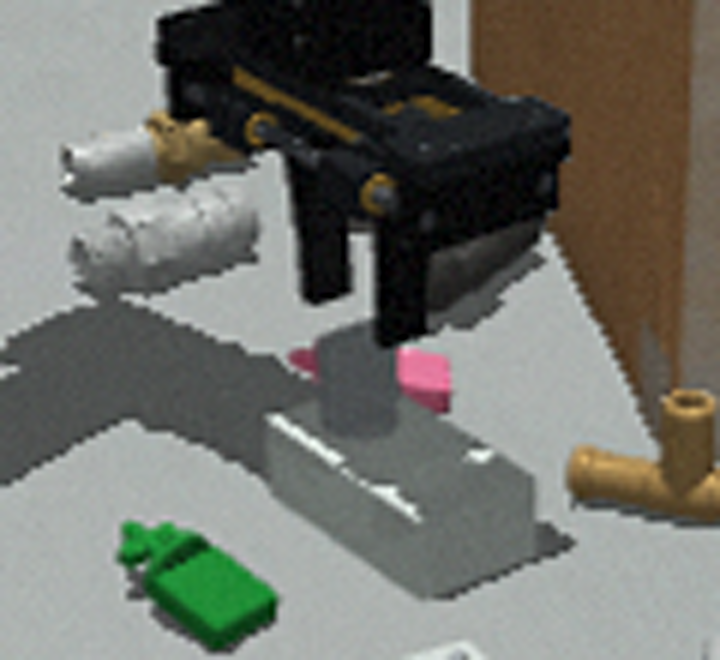

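```bash
python3 -m crank '[[0,[-0.01,0,0.15],[0,0,0]],[0,[0,0,0.15],[0,0,0]],[0,[0,0,0.1],[0,0,0]],[0,[0,0,0],[0,0,0]],[0,[0,0,0],[0,0,0]]]'
python3 -m crank '[[1,[0,0,0],[0,0,0]],[1,[0,0,0],[0,0,0]],[1,[0,0,0],[0,0,0]],[1,[0,0,0],[0,0,0]],[1,[0,0,0],[0,0,0]],[1,[0,0,0],[0,0,0]],[1,[0,0,0],[0,0,0]],[1,[0,0,0],[0,0,0]]]'
python3 to.py .5786 .2418 .15 24.84
```

```text
time_s: 3.55
tcp_pos: [0.5792, 0.2416, 0.0485]
ee_rot: [[0.908, 0.42, 0.001], [0.42, -0.908, 0.001], [0.002, 0.0, -1.0]]
wrist_force: [0.4, -0.1, -0.3]
gripper_width: 0.497
time_s: 4.35
tcp_pos: [0.5788, 0.2415, 0.0478]
ee_rot: [[0.908, 0.42, 0.001], [0.42, -0.908, 0.001], [0.001, -0.0, -1.0]]
wrist_force: [-0.1, 1.5, 2.8]
gripper_width: 0.159
t 4.35 pos [0.5788 0.2415 0.0478] yaw 24.82 F [-0.1  1.5  2.8] w 0.159
shift [ 0.    -0.004 -1.022] rot [-0.    -0.001 -0.   ]
```

```bash
python3 -m crank '[[1,[0,0,-0.1],[0,0,0]],[1,[0,0,-0.15],[0,0,0]],[1,[0,0,-0.2],[0,0,0]],[1,[0,0,-0.25],[0,0,0]],[1,[0,0,-0.25],[0,0,0]],[1,[0,0,-0.25],[0,0,0]],[1,[0,0,0],[0,0,0]],[1,[0,0,0],[0,0,0]]]'
python3 to.py .5786 .2418 .168 14.74
```

```text
time_s: 5.15
tcp_pos: [0.5781, 0.2409, 0.1674]
ee_rot: [[0.908, 0.419, -0.001], [0.419, -0.908, 0.0], [-0.001, -0.001, -1.0]]
wrist_force: [-0.3, -0.5, -3.2]
gripper_width: 0.159
t 5.15 pos [0.5781 0.2409 0.1674] yaw 24.77 F [-0.3 -0.5 -3.2] w 0.159
shift [ 0.009 -0.006 -0.006] rot [-0.001  0.001  0.223]
```

```bash
python3 -m crank '[[1,[0,0,0],[0,0,0.11]],[1,[0,0,0],[0,0,0.113]],[1,[0,0,0],[0,0,0]]]'
python3 to.py .5357 -.029 .168 14.74
```

```text
time_s: 5.45
tcp_pos: [0.5774, 0.2404, 0.1654]
ee_rot: [[0.967, 0.255, -0.004], [0.255, -0.967, -0.002], [-0.004, 0.001, -1.0]]
wrist_force: [-1.0, -0.6, -1.9]
gripper_width: 0.157
t 5.45 pos [0.5774 0.2404 0.1654] yaw 14.76 F [-1.  -0.6 -1.9] w 0.157
shift [-1.09   2.499 -0.019] rot [0.001 0.005 0.   ]
```

```bash
python3 -m crank '[[1,[-0.08,0.2,0],[0,0,0]],[1,[-0.17,0.4,0],[0,0,0]],[1,[-0.17,0.4,0],[0,0,0]],[1,[-0.17,0.4,0],[0,0,0]],[1,[-0.17,0.4,0],[0,0,0]],[1,[-0.17,0.35,0],[0,0,0]],[1,[-0.1,0.25,0],[0,0,0]],[1,[-0.06,0.1,0],[0,0,0]]]'
python3 -m crank '[[1,[0,0,0],[0,0,0]],[1,[0,0,0],[0,0,0]],[1,[0,0,0],[0,0,0]]]'
python3 to.py .5357 -.029 .168 14.74
python3 - <<'E'
from h import *
import pickle
d={}
for n in('side','top'):
    c=r.capture(n); d[n]=c;cv2.imwrite(f'pics/{n}3.png',c['img'])
    print(n,proj(c,r.sense()['tcp_pos']))
d['s']=r.sense()
pickle.dump(d,open('c3.pkl','wb'))
cv2.imwrite('pics/s3.png',cv2.resize(d['side']['img'][170:310,270:390],None,fx=5,fy=5,interpolation=cv2.INTER_CUBIC))
cv2.imwrite('pics/t3.png',cv2.resize(d['top']['img'][160:260,290:430],None,fx=5,fy=5,interpolation=cv2.INTER_CUBIC))
E
```

```text
time_s: 6.25
tcp_pos: [0.5353, -0.0312, 0.1669]
ee_rot: [[0.967, 0.253, -0.002], [0.253, -0.967, -0.0], [-0.002, -0.0, -1.0]]
wrist_force: [-0.4, 1.0, -2.5]
gripper_width: 0.158
time_s: 6.55
tcp_pos: [0.5371, -0.0275, 0.1674]
ee_rot: [[0.967, 0.257, -0.0], [0.257, -0.967, 0.0], [-0.0, -0.0, -1.0]]
wrist_force: [-0.1, -0.0, -2.0]
gripper_width: 0.159
t 6.55 pos [ 0.5371 -0.0275  0.1674] yaw 14.86 F [-0.1 -0.  -2. ] w 0.159
shift [-0.018  0.011 -0.006] rot [-0.     0.     0.003]
side [[312.8811436  188.69002222]]
top [[348.9081967  212.65487952]]
```

View pics/s3.png

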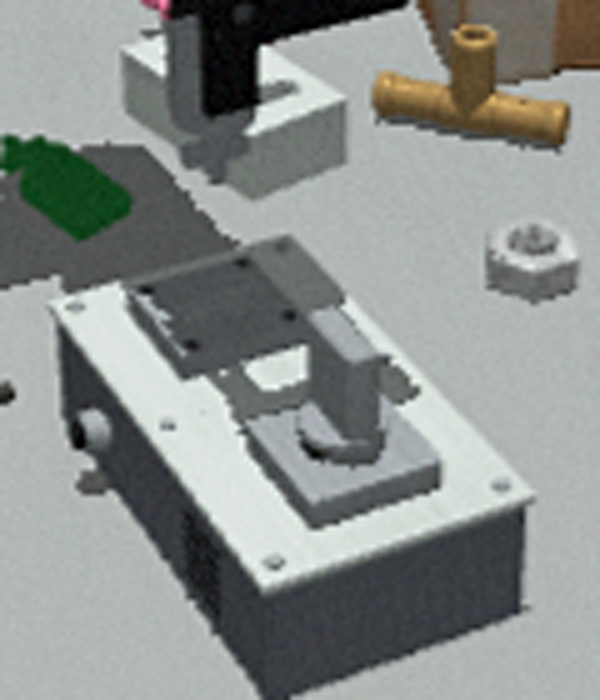

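View pics/t3.png

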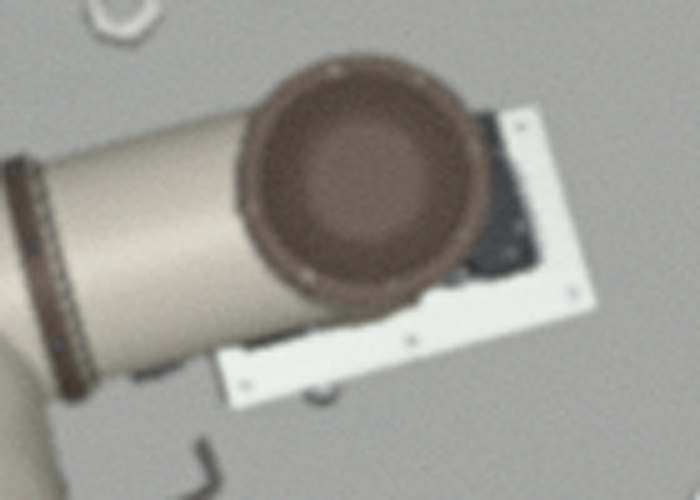

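```bash
python3 - <<'E'
from h import *
import pickle
d=pickle.load(open('c3.pkl','rb'));c=d['side'];p=d['s']['tcp_pos'];R=d['s']['ee_rot']
def im(o): return ((proj(c,p+R@np.array(o))-[270,170]+.5)*5-.5).round()[0]
for n,o in dict(foot=(0,0,.040),barL=(-.014,0,.025),barR=(.014,0,.025),wingTL=(-.018,0,-.035),colL=(-.017,0,.008),colR=(.017,0,.008),foot_dx3=(.003,0,.040)).items(): print(n,im(o))
cv2.imwrite('pics/s3b.png',cv2.resize(c['img'][168:212,295:340],None,fx=14,fy=14,interpolation=cv2.INTER_CUBIC))
def im(o): return ((proj(c,p+R@np.array(o))-[295,168]+.5)*14-.5).round()[0]
for n,o in dict(foot=(0,0,.040),barL=(-.014,0,.025),barR=(.014,0,.025),wingTL=(-.018,0,-.035),colL=(-.017,0,.008),colR=(.017,0,.008),foot_dx3=(.003,0,.040),fingerFL=(-.0095,.007,0),fingerFR=(.0095,.007,0)).items(): print(n,im(o))
E
```

```text
foot [219. 182.]
barL [186. 158.]
barR [249. 142.]
wingTL [172.  27.]
colL [178. 123.]
colR [255. 103.]
foot_dx3 [225. 180.]
foot [263. 539.]
barL [172. 472.]
barR [349. 425.]
wingTL [132. 104.]
colL [149. 374.]
colR [366. 317.]
foot_dx3 [282. 533.]
fingerFL [217. 334.]
fingerFR [340. 302.]
```

View pics/s3b.png

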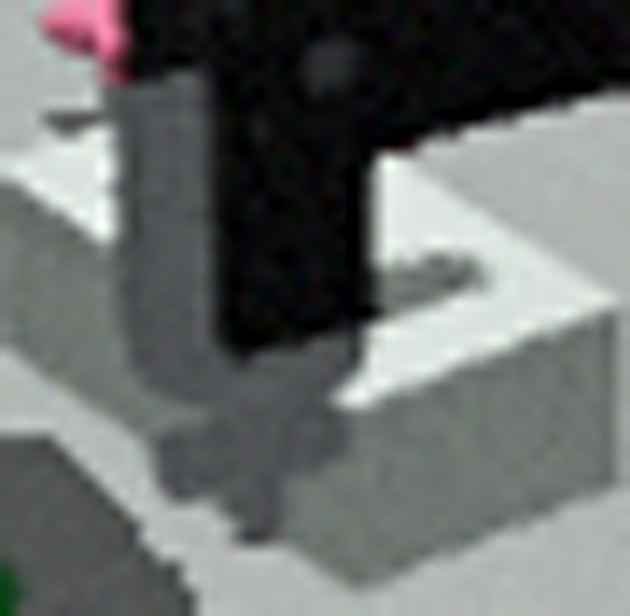

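```bash
python3 - <<'E' | tail -8
from fit import *
a=px((238,332),8,(318,175));b=px((262,126),6,(270,210))
print(a,b,tri(T,a,S,b))
for z in(.061,.068,.075,.087): print(z,onz(T,a,z),onz(S,b,z))
cv2.imwrite('pics/s_slot.png',cv2.resize(S['img'][215:250,290:340],None,fx=15,fy=15,interpolation=cv2.INTER_CUBIC))
cv2.imwrite('pics/t_slot.png',cv2.resize(T['img'][200:233,330:365],None,fx=17,fy=17,interpolation=cv2.INTER_CUBIC))
E
```

```text
top 0.083 [[164.0, 306.0], [230.0, 275.0], [309.0, 443.0], [242.0, 474.0]]
side 0.043 [[439.0, 208.0], [464.0, 224.0], [372.0, 257.0], [347.0, 240.0]]
side 0.083 [[436.0, 97.0], [462.0, 112.0], [369.0, 144.0], [343.0, 128.0]]
[347.3125 216.0625] [313.25       230.58333333] (array([ 0.53545391, -0.02906081,  0.06914942]), np.float64(0.0002625490289620577))
0.061 [ 0.53614791 -0.02956101  0.061     ] [ 0.53736758 -0.01734022  0.061     ]
0.068 [ 0.535664   -0.02914543  0.068     ] [ 0.53561007 -0.0274064   0.068     ]
0.075 [ 0.5351801  -0.02872985  0.075     ] [ 0.53385256 -0.03747257  0.075     ]
0.087 [ 0.53435054 -0.02801741  0.087     ] [ 0.53083968 -0.05472887  0.087     ]
```

View pics/s_slot.png

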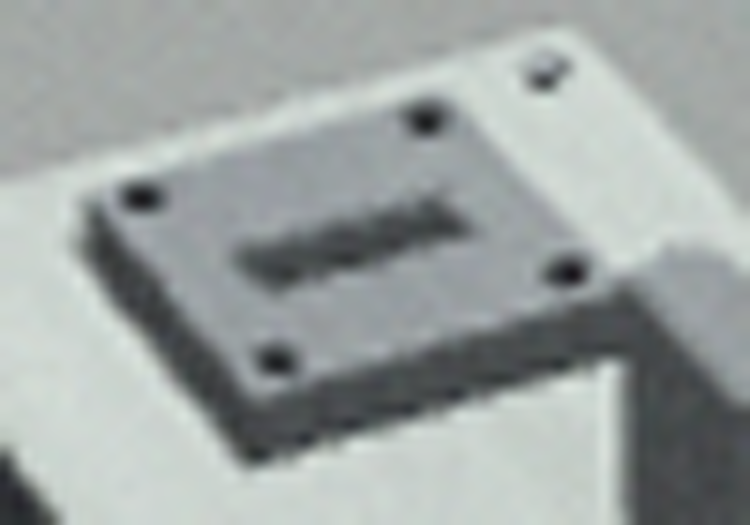

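View pics/t_slot.png

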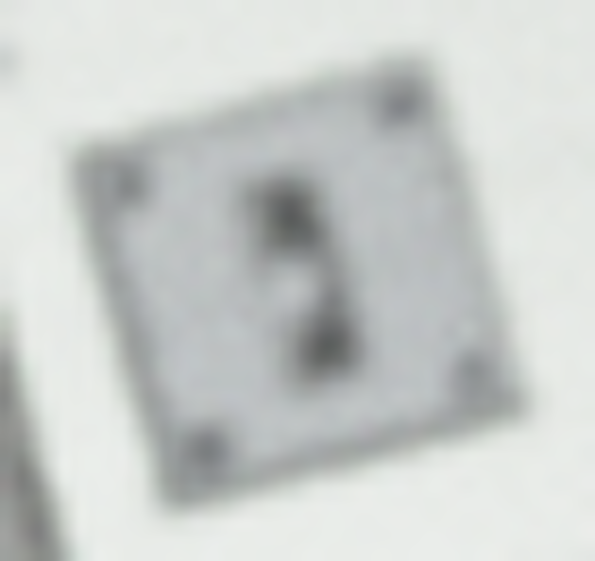

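```bash
python3 -m crank '[[1,[0,0,0.15],[0,0,0]],[1,[0,0,0.2],[0,0,0]],[1,[0,0,0.15],[0,0,0]],[1,[0,0,0],[0,0,0]],[1,[0,0,0],[0,0,0]]]'
python3 to.py .5367 -.0287 .115 14.9
```

```text
time_s: 7.15
tcp_pos: [0.5374, -0.0278, 0.1178]
ee_rot: [[0.967, 0.256, 0.0], [0.256, -0.967, -0.0], [0.0, 0.0, -1.0]]
wrist_force: [0.7, 0.8, -1.6]
gripper_width: 0.16
t 7.15 pos [ 0.5374 -0.0278  0.1178] yaw 14.85 F [ 0.7  0.8 -1.6] w 0.16
shift [-0.009  0.006  0.028] rot [ 0.001 -0.    -0.001]
```

```bash
python3 -m crank '[[1,[-0.01,0.007,0.03],[0,0,0]],[1,[0,0,0],[0,0,0]],[1,[0,0,0],[0,0,0]]]'
python3 to.py .5367 -.0287 .115 14.9
python3 - <<'E'
from h import *
c=r.capture('side');s=r.sense();p=s['tcp_pos'];R=s['ee_rot']
cv2.imwrite('pics/s4.png',cv2.resize(c['img'][190:245,285:345],None,fx=12,fy=12,interpolation=cv2.INTER_CUBIC))
def f(X): return ((proj(c,X)-[285,190]+.5)*12-.5).round()[0]
for dx in(0,-.0012): print(dx,'foot',f(p+R@[dx,0,.04]),'barL',f(p+R@[dx-.014,0,.025]),'barR',f(p+R@[dx+.014,0,.025]))
print('slot',f([.5355,-.029,.069]))
E
```

```text
time_s: 7.45
tcp_pos: [0.5364, -0.0292, 0.1151]
ee_rot: [[0.967, 0.255, 0.001], [0.255, -0.967, 0.0], [0.001, 0.0, -1.0]]
wrist_force: [-1.3, 0.4, -2.0]
gripper_width: 0.157
t 7.45 pos [ 0.5364 -0.0292  0.1151] yaw 14.78 F [-1.3  0.4 -2. ] w 0.157
shift [ 0.004 -0.004  0.001] rot [ 0.    -0.001 -0.003]
0 foot [350. 464.] barL [274. 412.] barR [422. 370.]
-0.0012 foot [344. 466.] barL [267. 414.] barR [416. 371.]
slot [345. 493.]
```

View pics/s4.png

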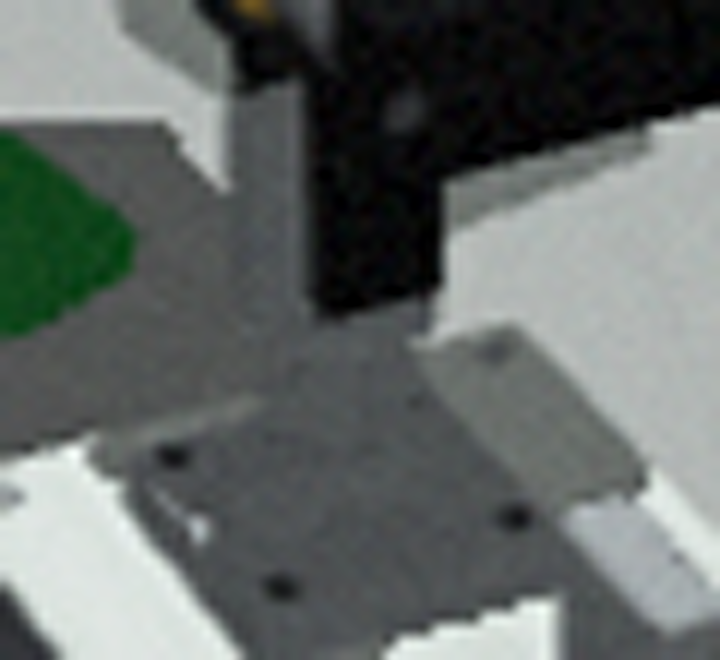

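```bash
python3 -m crank '[[1,[0,0,0.03],[0,0,0]],[1,[0,0,0.03],[0,0,0]],[1,[0,0,0.03],[0,0,0]],[1,[0,0,0],[0,0,0]]]'
python3 to.py .5367 -.0287 .1 14.9
```

```text
time_s: 7.9
tcp_pos: [0.5357, -0.0294, 0.1049]
ee_rot: [[0.967, 0.255, -0.001], [0.255, -0.967, -0.0], [-0.001, -0.0, -1.0]]
wrist_force: [0.8, -0.6, -1.7]
gripper_width: 0.162
t 7.9 pos [ 0.5357 -0.0294  0.1049] yaw 14.76 F [ 0.8 -0.6 -1.7] w 0.162
shift [ 0.012 -0.004  0.049] rot [-0.     0.002 -0.003]
```

```bash
python3 - <<'E'
from h import *
c=r.capture('side')
a=c['img'][190:245,285:345].astype(float); a=np.clip((a-40)*3.2,0,255).astype(np.uint8)
cv2.imwrite('pics/s5.png',cv2.resize(a,None,fx=12,fy=12,interpolation=cv2.INTER_CUBIC))
E
```

```text
(no output)
```

View pics/s5.png

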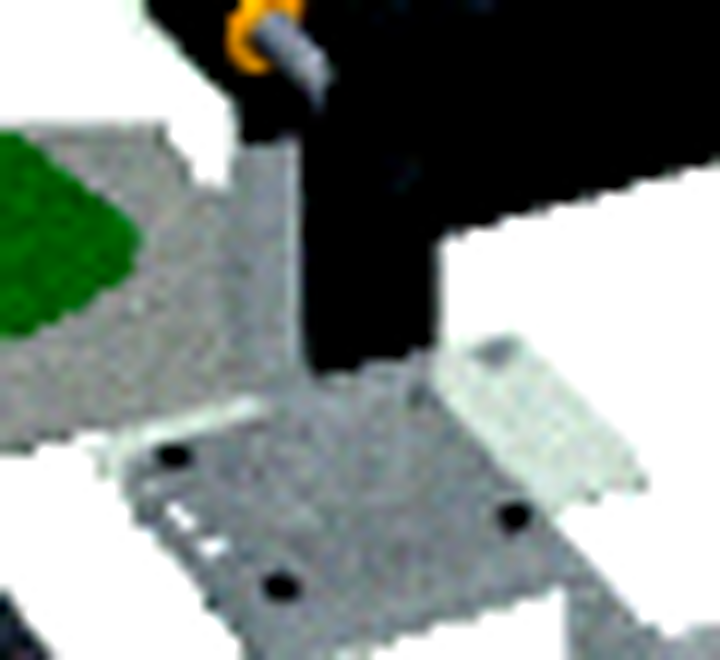

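```bash
python3 -m crank '[[1,[0.006,0,0.02],[0,0,0]],[1,[0,0,0.02],[0,0,0]],[1,[0,0,0.02],[0,0,0]],[1,[0,0,0],[0,0,0]],[1,[0,0,0],[0,0,0]]]'
python3 to.py .5367 -.0287 .1 14.9
```

```text
time_s: 8.45
tcp_pos: [0.5367, -0.0291, 0.0995]
ee_rot: [[0.967, 0.255, -0.0], [0.255, -0.967, -0.0], [-0.0, 0.0, -1.0]]
wrist_force: [0.1, -0.2, -1.5]
gripper_width: 0.158
t 8.45 pos [ 0.5367 -0.0291  0.0995] yaw 14.78 F [ 0.1 -0.2 -1.5] w 0.158
shift [ 0.001 -0.004 -0.005] rot [ 0.     0.    -0.003]
```

```bash
python3 -m crank '[[1,[0,-0.003,0.015],[0,0,0]],[1,[0,0,0.015],[0,0,0]],[1,[0,0,0],[0,0,0]]]'; python3 -m crank '[[1,[0,0,0.015],[0,0,0]],[1,[0,0,0.015],[0,0,0]],[1,[0,0,0],[0,0,0]]]'
python3 to.py .5367 -.0287 .1 14.9
```

```text
time_s: 8.75
tcp_pos: [0.5365, -0.0288, 0.0963]
ee_rot: [[0.967, 0.255, -0.0], [0.255, -0.967, -0.0], [-0.0, -0.0, -1.0]]
wrist_force: [-0.2, -0.1, -1.5]
gripper_width: 0.158
time_s: 9.05
tcp_pos: [0.5365, -0.0289, 0.0933]
ee_rot: [[0.967, 0.255, -0.001], [0.255, -0.967, -0.0], [-0.001, -0.0, -1.0]]
wrist_force: [0.1, 0.9, -1.8]
gripper_width: 0.16
t 9.05 pos [ 0.5365 -0.0289  0.0933] yaw 14.77 F [ 0.1  0.9 -1.8] w 0.16
shift [ 0.003 -0.001 -0.067] rot [-0.     0.001 -0.003]
```

```bash
python3 -m crank '[[1,[0,0,0.01],[0,0,0]],[1,[0,0,0.01],[0,0,0]],[1,[0,0,0],[0,0,0]]]'; python3 -m crank '[[1,[0,0,0.01],[0,0,0]],[1,[0,0,0.01],[0,0,0]],[1,[0,0,0],[0,0,0]]]'

```

```text
time_s: 9.35
tcp_pos: [0.5365, -0.0289, 0.0914]
ee_rot: [[0.967, 0.255, -0.0], [0.255, -0.967, -0.0], [-0.0, -0.0, -1.0]]
wrist_force: [0.1, -0.4, -2.3]
gripper_width: 0.157
time_s: 9.65
tcp_pos: [0.5365, -0.0289, 0.0894]
ee_rot: [[0.967, 0.255, -0.0], [0.255, -0.967, -0.0], [-0.0, -0.0, -1.0]]
wrist_force: [1.0, 0.2, -2.1]
gripper_width: 0.161
```

```bash
python3 -m crank '[[1,[0,0,0.01],[0,0,0]],[1,[0,0,0.01],[0,0,0]],[1,[0,0,0],[0,0,0]]]'; python3 -m crank '[[1,[0,0,0.01],[0,0,0]],[1,[0,0,0],[0,0,0]]]'; python3 -m crank '[[1,[0,0,0.01],[0,0,0]],[1,[0,0,0],[0,0,0]]]'

```

```text
time_s: 9.95
tcp_pos: [0.5367, -0.0288, 0.0877]
ee_rot: [[0.967, 0.255, 0.0], [0.255, -0.967, -0.0], [0.0, 0.0, -1.0]]
wrist_force: [0.7, 0.3, -0.8]
gripper_width: 0.158
time_s: 10.15
tcp_pos: [0.5368, -0.0288, 0.0871]
ee_rot: [[0.967, 0.255, 0.0], [0.255, -0.967, -0.0], [0.0, 0.0, -1.0]]
wrist_force: [-1.5, -0.3, 2.9]
gripper_width: 0.162
time_s: 10.35
tcp_pos: [0.5369, -0.0288, 0.086]
ee_rot: [[0.967, 0.255, 0.001], [0.255, -0.967, -0.0], [0.001, 0.0, -1.0]]
wrist_force: [-1.8, 0.3, 5.3]
gripper_width: 0.159
```

```bash
python3 -m crank '[[1,[0,0,0.01],[0,0,0]],[1,[0,0,0.01],[0,0,0]],[1,[0,0,0],[0,0,0]]]'; python3 -m crank '[[1,[0,0,0.01],[0,0,0]],[1,[0,0,0.01],[0,0,0]],[1,[0,0,0],[0,0,0]]]'; python3 -m crank '[[1,[0,0,0],[0,0,0]],[1,[0,0,0],[0,0,0]]]'

```

```text
time_s: 10.65
tcp_pos: [0.5369, -0.0288, 0.084]
ee_rot: [[0.967, 0.255, 0.001], [0.255, -0.967, -0.0], [0.001, 0.0, -1.0]]
wrist_force: [-1.8, 0.4, 5.3]
gripper_width: 0.158
time_s: 10.95
tcp_pos: [0.5369, -0.0288, 0.0823]
ee_rot: [[0.967, 0.255, 0.001], [0.255, -0.967, -0.0], [0.001, 0.0, -1.0]]
wrist_force: [-2.6, 0.1, 7.6]
gripper_width: 0.16
time_s: 11.15
tcp_pos: [0.5369, -0.0288, 0.0824]
ee_rot: [[0.967, 0.255, 0.001], [0.255, -0.967, -0.0], [0.001, 0.0, -1.0]]
wrist_force: [-2.6, 1.3, 7.4]
gripper_width: 0.158
```

```bash
python3 -m crank '[[1,[0,0,0.01],[0,0,0]],[1,[0,0,0.01],[0,0,0]],[1,[0,0,0],[0,0,0]]]'; python3 -m crank '[[1,[0,0,0.01],[0,0,0]],[1,[0,0,0],[0,0,0]],[1,[0,0,0],[0,0,0]]]'; python3 -m crank '[[1,[0,0,0.007],[0,0,0]],[1,[0,0,0],[0,0,0]],[1,[0,0,0],[0,0,0]]]'

```

```text
time_s: 11.45
tcp_pos: [0.537, -0.0288, 0.0806]
ee_rot: [[0.967, 0.256, 0.001], [0.256, -0.967, -0.0], [0.001, 0.0, -1.0]]
wrist_force: [-3.0, 0.8, 8.5]
gripper_width: 0.159
time_s: 11.75
tcp_pos: [0.537, -0.0288, 0.0798]
ee_rot: [[0.967, 0.256, 0.001], [0.256, -0.967, -0.0], [0.001, 0.001, -1.0]]
wrist_force: [-2.9, 0.8, 9.6]
gripper_width: 0.163
time_s: 12.05
tcp_pos: [0.537, -0.0288, 0.0792]
ee_rot: [[0.967, 0.256, 0.001], [0.256, -0.967, -0.0], [0.001, 0.001, -1.0]]
wrist_force: [-3.5, 0.5, 10.8]
gripper_width: 0.16
```

```bash
python3 -m crank '[[1,[-0.005,0,0.008],[0,0,0]],[1,[0,0,0],[0,0,0]],[1,[0,0,0],[0,0,0]]]'; python3 to.py .5367 -.0287 .1 14.9;  python3 -m crank '[[1,[-0.005,0,0.005],[0,0,0]],[1,[0,0,0],[0,0,0]],[1,[0,0,0],[0,0,0]]]'; python3 to.py .5367 -.0287 .1 14.9
```

```text
time_s: 12.35
tcp_pos: [0.5369, -0.0288, 0.0787]
ee_rot: [[0.967, 0.256, 0.002], [0.256, -0.967, -0.0], [0.002, 0.001, -1.0]]
wrist_force: [-3.2, 1.9, 11.0]
gripper_width: 0.159
t 12.35 pos [ 0.5369 -0.0288  0.0787] yaw 14.82 F [-3.2  1.9 11. ] w 0.159
shift [-0.002 -0.002 -0.213] rot [ 0.001 -0.002 -0.002]
time_s: 12.65
tcp_pos: [0.5369, -0.0289, 0.0786]
ee_rot: [[0.967, 0.256, 0.003], [0.256, -0.967, -0.0], [0.003, 0.001, -1.0]]
wrist_force: [-3.7, 1.8, 13.2]
gripper_width: 0.158
t 12.65 pos [ 0.5369 -0.0289  0.0786] yaw 14.84 F [-3.7  1.8 13.2] w 0.158
shift [-0.001 -0.002 -0.214] rot [ 0.001 -0.004 -0.001]
```

```bash
python3 -m crank '[[1,[0,0.001,-0.003],[0,0,0.1]],[1,[0,0.001,0],[0,0,0.12]],[1,[0,0,0],[0,0,0]]]'; python3 to.py .5367 -.0287 .1 -75.2; python3 -c "
from h import *; print(r.sense()['moment'])"
```

```text
time_s: 12.95
tcp_pos: [0.537, -0.0291, 0.0787]
ee_rot: [[0.996, 0.084, 0.003], [0.084, -0.996, -0.0], [0.003, 0.0, -1.0]]
wrist_force: [-2.9, 1.3, 12.0]
gripper_width: 0.159
t 12.95 pos [ 0.537  -0.0291  0.0787] yaw 4.84 F [-2.9  1.3 12. ] w 0.159
shift [-0.002 -0.005 -0.213] rot [-0.003 -0.004  1.779]
[ 0.33403356  0.92074921 -0.0067245 ]
```

```bash
python3 -m crank '[[1,[0,0.001,0],[0,0,0.12]],[1,[0,0.001,0],[0,0,0.12]],[1,[0,0,0],[0,0,0]]]'; python3 to.py .5367 -.0287 .1 -75.2; python3 -c "
from h import *; print(r.sense()['moment'])"
```

```text
time_s: 13.25
tcp_pos: [0.5373, -0.0294, 0.0788]
ee_rot: [[0.995, -0.104, 0.004], [-0.104, -0.995, -0.0], [0.004, -0.0, -1.0]]
wrist_force: [-2.5, 0.2, 10.0]
gripper_width: 0.157
t 13.25 pos [ 0.5373 -0.0294  0.0788] yaw -5.95 F [-2.5  0.2 10. ] w 0.157
shift [-0.006 -0.006 -0.212] rot [-0.003 -0.004  1.539]
[ 0.08302275  0.72624575 -0.02050539]
```

```bash
python3 -m crank '[[1,[0,0.001,0.007],[0,0,0.12]],[1,[0,0.001,0],[0,0,0.15]],[1,[0,0.001,0],[0,0,0.15]],[1,[0,0,0],[0,0,0]]]'; python3 to.py .5367 -.0287 .1 -75.2; python3 -c "
from h import *; print(r.sense()['moment'])"
```

```text
time_s: 13.65
tcp_pos: [0.538, -0.0296, 0.0786]
ee_rot: [[0.907, -0.42, 0.005], [-0.42, -0.907, -0.0], [0.005, -0.002, -1.0]]
wrist_force: [-2.1, 1.0, 13.3]
gripper_width: 0.16
t 13.65 pos [ 0.538  -0.0296  0.0786] yaw -24.86 F [-2.1  1.  13.3] w 0.16
shift [-0.014 -0.003 -0.214] rot [-0.005 -0.005  1.119]
[ 0.1609668  0.7231769 -0.0079213]
```

```bash
python3 -m crank '[[1,[-0.006,0.004,0],[0,0,0.15]],[1,[0,0.001,0],[0,0,0.15]],[1,[0,0.001,0],[0,0,0.15]],[1,[0,0,0],[0,0,0]]]'; python3 to.py .5367 -.0287 .1 -75.2; python3 -c "
from h import *; print(r.sense()['moment'])"
```

```text
time_s: 14.05
tcp_pos: [0.5378, -0.0298, 0.0787]
ee_rot: [[0.706, -0.708, 0.007], [-0.708, -0.706, 0.0], [0.005, -0.005, -1.0]]
wrist_force: [-0.5, -0.4, 12.1]
gripper_width: 0.158
t 14.05 pos [ 0.5378 -0.0298  0.0787] yaw -45.1 F [-0.5 -0.4 12.1] w 0.158
shift [-0.015 -0.001 -0.213] rot [-0.008 -0.004  0.669]
[ 0.04222273  0.23826703 -0.03976887]
```

Lateral forces dropped; 60° done.

```bash
python3 -m crank '[[1,[0,0.001,0],[0,0,0.15]],[1,[0,0.001,0],[0,0,0.15]],[1,[0,0.001,0],[0,0,0.15]],[1,[0,0,0],[0,0,0]]]'; python3 to.py .5367 -.0287 .1 -75.2; python3 -c "
from h import *; print(r.sense()['moment'])"
```

```text
time_s: 14.45
tcp_pos: [0.5377, -0.03, 0.0787]
ee_rot: [[0.417, -0.909, 0.007], [-0.909, -0.417, 0.0], [0.003, -0.007, -1.0]]
wrist_force: [0.4, -0.2, 11.3]
gripper_width: 0.159
t 14.45 pos [ 0.5377 -0.03    0.0787] yaw -65.35 F [ 0.4 -0.2 11.3] w 0.159
shift [-0.016  0.003 -0.213] rot [-0.009 -0.003  0.219]
[0.01411247 0.12009783 0.05516302]
```

```bash
python3 -m crank '[[1,[0,0.001,0],[0,0,0.12]],[1,[0,0.001,0],[0,0,0.1]],[1,[0,0,0],[0,0,0]]]'; python3 -c "
from h import *; print(r.sense()['moment'])"; python3 -m crank '[[1,[0,0,0],[0,0,0.04]],[1,[0,0,0],[0,0,0]]]'; python3 to.py .5367 -.0287 .1 -75.2; python3 -c "
from h import *; print(r.sense()['moment'])"
```

```text
time_s: 14.75
tcp_pos: [0.5373, -0.0301, 0.0787]
ee_rot: [[0.255, -0.967, 0.007], [-0.967, -0.255, 0.0], [0.002, -0.007, -1.0]]
wrist_force: [-0.5, 0.8, 12.5]
gripper_width: 0.153
[0.16180634 0.24673526 0.02659322]
time_s: 14.95
tcp_pos: [0.537, -0.03, 0.0787]
ee_rot: [[0.226, -0.974, 0.006], [-0.974, -0.226, 0.0], [0.001, -0.006, -1.0]]
wrist_force: [-1.0, 2.2, 12.6]
gripper_width: 0.158
t 14.95 pos [ 0.537  -0.03    0.0787] yaw -76.95 F [-1.   2.2 12.6] w 0.158
shift [-0.014 -0.001 -0.213] rot [-0.008 -0.002 -0.039]
[0.29241751 0.46690067 0.03324956]
```

```bash
python3 -m crank '[[1,[0,0,0],[0,0,0.03]],[1,[0,0,0],[0,0,0]]]'; python3 to.py .5367 -.0287 .1 -75.2; python3 -c "
from h import *; print(r.sense()['moment'])"
```

```text
time_s: 15.15
tcp_pos: [0.5368, -0.03, 0.0787]
ee_rot: [[0.203, -0.979, 0.006], [-0.979, -0.203, 0.0], [0.001, -0.005, -1.0]]
wrist_force: [-2.3, 1.4, 12.2]
gripper_width: 0.158
t 15.15 pos [ 0.5368 -0.03    0.0787] yaw -78.29 F [-2.3  1.4 12.2] w 0.158
shift [-0.013 -0.003 -0.213] rot [-0.007 -0.002 -0.069]
[0.43106919 0.59818557 0.14689407]
```

```bash
python3 -m crank '[[1,[0,0,-0.01],[0,0,0]],[1,[0,0,-0.01],[0,0,0]],[1,[0,0,-0.01],[0,0,0]],[1,[0,0,0],[0,0,0]]]'; python3 -m crank '[[1,[0,0,-0.01],[0,0,0]],[1,[0,0,0],[0,0,0]],[1,[0,0,0],[0,0,0]]]';python3 to.py .5367 -.0287 .1 -75.2; python3 -c "
from h import *; print(r.sense()['moment'])"
```

```text
time_s: 15.55
tcp_pos: [0.5367, -0.0301, 0.0808]
ee_rot: [[0.203, -0.979, 0.005], [-0.979, -0.203, 0.0], [0.001, -0.005, -1.0]]
wrist_force: [-0.4, -0.2, 8.0]
gripper_width: 0.157
time_s: 15.85
tcp_pos: [0.5367, -0.0301, 0.0816]
ee_rot: [[0.203, -0.979, 0.005], [-0.979, -0.203, 0.0], [0.001, -0.005, -1.0]]
wrist_force: [-0.2, -0.2, 8.0]
gripper_width: 0.158
t 15.85 pos [ 0.5367 -0.0301  0.0816] yaw -78.3 F [-0.2 -0.2  8. ] w 0.158
shift [-0.013 -0.004 -0.184] rot [-0.007 -0.001 -0.069]
[ 0.01111574 -0.0319358   0.06092585]
```

```bash
python3 -m crank '[[1,[0,0,-0.01],[0,0,0]],[1,[0,0,0],[0,0,0]],[1,[0,0,0],[0,0,0]]]'; python3 -m crank '[[1,[0,0,-0.01],[0,0,0]],[1,[0,0,0],[0,0,0]],[1,[0,0,0],[0,0,0]]]'; python3 -c "
from h import *; print(r.sense()['moment'])"
```

```text
time_s: 16.15
tcp_pos: [0.5367, -0.0301, 0.0825]
ee_rot: [[0.203, -0.979, 0.005], [-0.979, -0.203, 0.0], [0.001, -0.005, -1.0]]
wrist_force: [0.0, 0.1, 6.6]
gripper_width: 0.159
time_s: 16.45
tcp_pos: [0.5366, -0.0301, 0.0834]
ee_rot: [[0.202, -0.979, 0.005], [-0.979, -0.202, 0.0], [0.001, -0.005, -1.0]]
wrist_force: [1.0, 0.3, 5.4]
gripper_width: 0.157
[ 0.07732055 -0.24025496  0.08631615]
```

```bash
python3 -m crank '[[1,[0,0,-0.01],[0,0,0]],[1,[0,0,0],[0,0,0]],[1,[0,0,0],[0,0,0]]]'; python3 -c "
from h import *; print(r.sense()['moment'])"
```

```text
time_s: 16.75
tcp_pos: [0.5365, -0.0301, 0.0837]
ee_rot: [[0.202, -0.979, 0.005], [-0.979, -0.202, 0.0], [0.001, -0.005, -1.0]]
wrist_force: [4.3, -2.1, 1.0]
gripper_width: 0.159
[-0.23396727 -1.61008038  0.00399562]
```

```bash
python3 -m crank '[[1,[0,0,0.008],[0,0,-0.03]],[1,[0,0,0],[0,0,0]]]'; python3 -m crank '[[0,[0,0,0],[0,0,0]],[0,[0,0,0],[0,0,0]],[0,[0,0,0],[0,0,0]],[0,[0,0,0],[0,0,0]],[0,[0,0,0],[0,0,0]],[0,[0,0,0],[0,0,0]]]'; python3 to.py .5367 -.0287 .1 -75.2
```

```text
time_s: 16.95
tcp_pos: [0.5365, -0.0301, 0.0836]
ee_rot: [[0.226, -0.974, 0.004], [-0.974, -0.226, 0.0], [0.001, -0.004, -1.0]]
wrist_force: [3.9, -0.2, 6.5]
gripper_width: 0.154
time_s: 17.55
tcp_pos: [0.534, -0.0304, 0.082]
ee_rot: [[0.224, -0.974, -0.001], [-0.974, -0.224, -0.0], [-0.0, 0.001, -1.0]]
wrist_force: [0.5, 0.6, -0.9]
gripper_width: 0.488
t 17.55 pos [ 0.534  -0.0304  0.082 ] yaw -77.03 F [ 0.5  0.6 -0.9] w 0.488
shift [-0.01 -0.03 -0.18] rot [ 0.001  0.    -0.041]
```

Free; lift straight up and back away for a look.

```bash
python3 -m crank '[[0,[0,0,-0.1],[0,0,0]],[0,[0,0,-0.2],[0,0,0]],[0,[0,0,-0.3],[0,0,0]],[0,[0,0,-0.4],[0,0,0]],[0,[0,0,0],[0,0,0]]]'; python3 to.py .534 .22 .25 -77 
```

```text
time_s: 18.05
tcp_pos: [0.5382, -0.03, 0.1891]
ee_rot: [[0.226, -0.974, 0.013], [-0.974, -0.226, 0.001], [0.002, -0.013, -1.0]]
wrist_force: [-0.8, -0.5, 0.7]
gripper_width: 0.498
t 18.05 pos [ 0.5382 -0.03    0.1891] yaw -76.95 F [-0.8 -0.5  0.7] w 0.498
shift [-2.444 -0.531 -0.607] rot [-0.016 -0.003  0.001]
```

```bash
python3 -m crank '[[0,[0,0,-0.3],[0,0,0]],[0,[-0.1,0,-0.3],[0,0,0]],[0,[-0.4,-0.1,0],[0,0,0]],[0,[-0.4,-0.1,0],[0,0,0]],[0,[-0.4,-0.1,0],[0,0,0]],[0,[-0.4,-0.1,0],[0,0,0]],[0,[-0.4,-0.1,0],[0,0,0]],[0,[-0.2,0,0],[0,0,0]]]'; python3 -m crank '[[0,[0,0,0],[0,0,0]],[0,[0,0,0],[0,0,0]],[0,[0,0,0],[0,0,0]]]'
python3 - <<'E'
from h import *
d={}
for n in('side','top'):
    c=r.capture(n); d[n]=c;cv2.imwrite(f'pics/{n}9.png',c['img'])
cv2.imwrite('pics/s9.png',cv2.resize(d['side']['img'][200:310,270:390],None,fx=6,fy=6,interpolation=cv2.INTER_CUBIC))
cv2.imwrite('pics/t9.png',cv2.resize(d['top']['img'][160:260,300:430],None,fx=6,fy=6,interpolation=cv2.INTER_CUBIC))
E
```

```text
time_s: 18.85
tcp_pos: [0.5316, 0.208, 0.2425]
ee_rot: [[0.227, -0.974, 0.001], [-0.974, -0.227, 0.001], [-0.0, -0.001, -1.0]]
wrist_force: [-0.5, -1.4, -0.1]
gripper_width: 0.502
time_s: 19.15
tcp_pos: [0.5315, 0.2041, 0.2426]
ee_rot: [[0.224, -0.975, 0.0], [-0.975, -0.224, -0.0], [0.0, -0.0, -1.0]]
wrist_force: [1.0, -0.5, -0.1]
gripper_width: 0.502
```

View pics/s9.png

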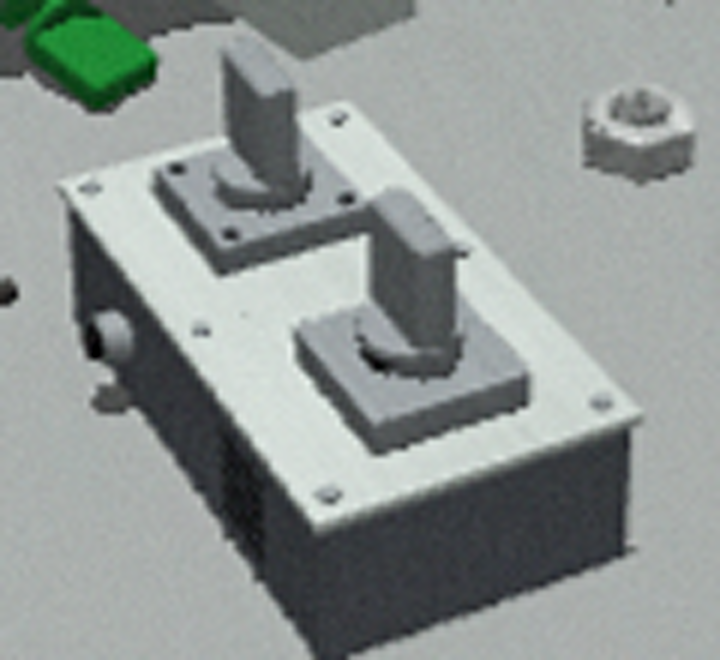

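View pics/t9.png

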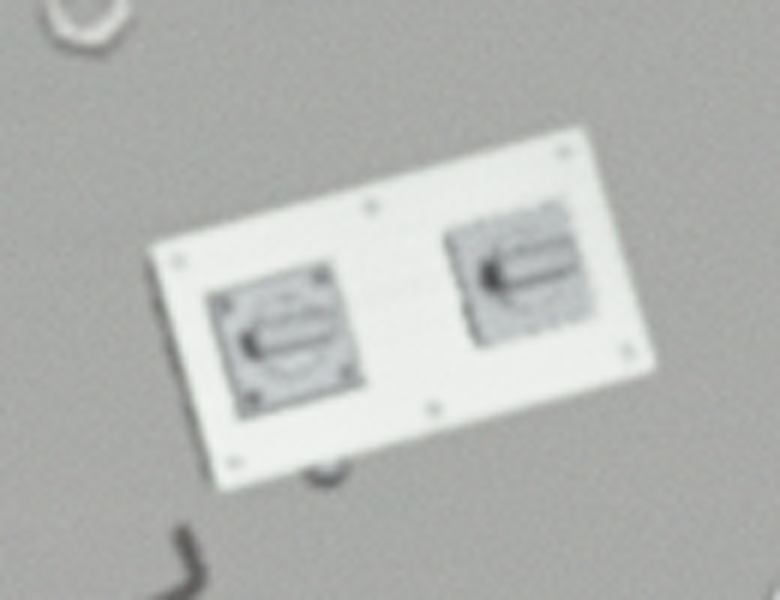

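View pics/side9.png

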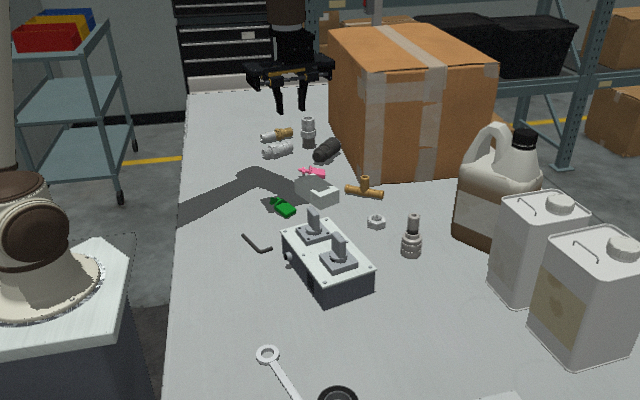

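```bash
python3 - <<'E'
import cv2
s=cv2.imread('pics/side9.png')
a=cv2.resize(s[200:240,300:325],None,fx=15,fy=15,interpolation=cv2.INTER_CUBIC);b=cv2.resize(s[225:265,327:352],None,fx=15,fy=15,interpolation=cv2.INTER_CUBIC)
cv2.imwrite('pics/cmp.png',cv2.hconcat([a,b]))
E
```

```text
(no output)
```

View pics/cmp.png

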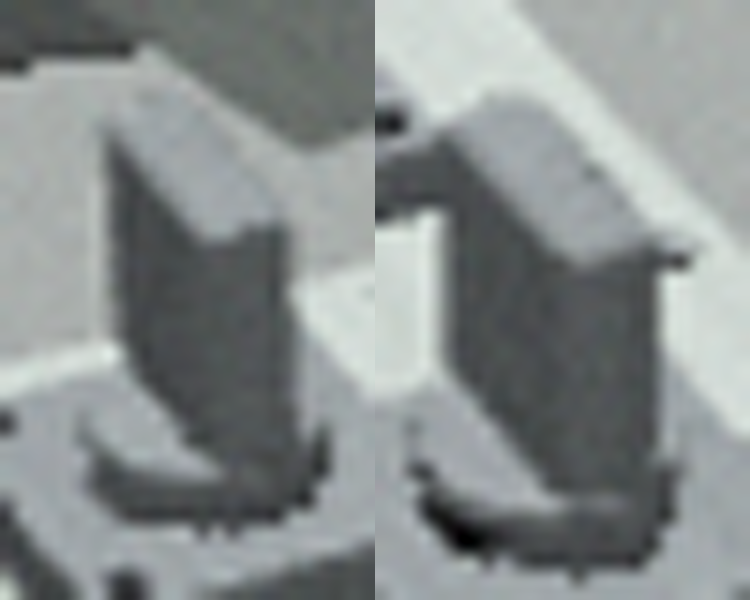

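```bash
python3 -c "
from station import r
print(r.finish_job(), r.sense()['time_s'])"
```

```text
the job is handed in; nothing more can be done
the job is handed in; nothing more can be done
```

I put the loose stud into the empty socket, turned it clockwise to its stop and left it locked. I then released it, moved the arm well clear and handed the job in at about 19 s.

- **Pressing:** the spring met the foot at about the expected height. The largest reading taken at a step's end was about 15 N, against the 30 N limit.
- **Turning:** I turned the tool about 93° until the turning resistance rose at the stop, then backed it off about 1° before opening the fingers.
- **Locking:** I let the stud rise about 5 mm. A further small lift was then held back, so the cam had caught.
- **Last pictures:** the wing points the same way as the neighbour's and the collar sits at a similar height above its socket. The new stud leans slightly, by roughly 3° by eye. I took that as play in the socket and did not correct it. When the fingers opened, the tool sprang about 2.5 mm sideways.
- **Side force:** pressing produced about 4 N of sideways force. A small correction during the turn removed most of it.
- **Other objects:** the green and pink studs fell over within the first 2 s, while the gripper was still about 0.2 m above the bench. I believe they fell by themselves, as I saw no contact force, and I did not pick them up. The hex key, brass tee and arbor looked unmoved.

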